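# Seat a sample jar's cap, crack it a quarter turn and hold it to vent

### The job

The cap of the jar in the bench vice is only started on its thread: screw it down until it bottoms out, then back it off a quarter turn so that the jar can vent. Finish while still gripping the cap and holding it at that quarter turn; do not let go. Leave the beaker, the vial and the tube rack where they stand.

Things in the scene. Friction and masses are not known exactly. Their poses are not given: they have to be found in the camera images.
- jar_vice: Grey bench vice, fixed to the bench (base plate 150 x 120 x 12 mm, two aluminium jaws up to 57 mm high), holding a glass jar of 68 mm diameter upright at its middle. Neither vice nor jar moves. The jar narrows from height 72 mm to a neck 44 mm wide at height 90 mm. Origin: centre of the base plate's underside, on the jar's axis; z up. The jaws lie on its x sides.
- cap: Black knurled round screw cap on the jar, 54 mm diameter, 28 mm high, upright axis, gripped around its rim from above; nothing but the jar is beneath it and the space around it is free. A small grey moulded rib on its top (a radial line from the centre to the rim) points along the cap's own x axis. Origin: centre of the cap's underside on the axis, 96 mm above the bench when the cap is bottomed out; z up. It cannot be lifted off: it only turns on the thread.
- cap_top (a point): Centre of the cap's flat top, 28 mm above the cap's origin (124 mm above the bench when bottomed out).
- thread (a joint): Turn of the cap on its thread, rad: 0 when bottomed out against a hard stop; grows as the cap is unscrewed (anticlockwise seen from above, the usual right-hand thread), at most 6.6. It begins between 1.0 and 3.4. The cap rises 6 mm per full turn (0.95 mm per rad). The thread drags with about 0.12 N m and stays where it is left, also when pressed on.
- beaker: Bystander: open glass beaker, 64 mm diameter, 75 mm high, loose on the bench. Origin: centre of its underside.
- vial: Bystander: small closed glass vial with a white lid, 36 mm diameter, 60 mm high, loose on the bench. Origin: centre of its underside.
- tube_rack: Bystander: white tube rack, 80 x 150 mm, 63 mm high with its tubes, loose on the bench. Origin: centre of its underside.
There are look-alikes about, which are no part of the job. There is more than one size of the jar_vice; the one meant has the size given above.

How it is judged:
By the outcome, as a careful person would: the job done as asked, in the order asked, and still so for the second after the job is handed in, while the arm keeps its last pose, push and grip.
It also fails if it takes over 72 s, if anything falls off the work surface, if the arm or the gripper's body presses on something with over 40 N, if the wrist force passes 120 N, or if a joint passes its speed limit or range.

### The arm

A 6-joint arm with a two-finger parallel gripper is mounted at the origin on the work surface. World frame = base frame: x ahead of the robot, y to its left, z up, the work surface at z = 0. Lengths are in m, angles in rad, forces in N, time in s.
With the tool pointing down it reaches from about 0.35 to 1 m from the base axis. Payload 7.1 kg.
Tool frame: the origin (TCP) lies between the finger pads; the fingertips stand 22 mm ahead of it and the grasp point (between the pads) lies 3 mm ahead of it; x points along the fingers, y is the direction in which the jaws open and shut, and the axes are right-handed (so a half turn about x gives the same grasp; the last joint's range is limited). The gripper opens to 85 mm and grips with 20 to 120 N. Pads are 22 mm wide; open, the fingers measure 114 mm over their backs; the gripper's body (76 mm by 85 mm) begins 54 mm behind the grasp point. The pads swing forward as they close: fully open they stand 13 mm farther back than shut.
Start: joints at [1.29, 0.423, 1.63, -0, 1.089, -0.019], TCP at [0.162, 0.604, 0.253] pointing down, gripper open.
Joint ranges: [-3, 3], [-0.9, 2.11], [0.09, 2.58], [-1.31, 4.45], [0.11, 2.69], [-2.54, 2.54]. Speed limits (rad/s): [2.39, 2.39, 3.01, 3.14, 3.14, 3.14].

### API

Orientations are given as a rotation vector (axis times angle).
In Python, from rig import manip gives the robot as it stands. The module is installed in compiled form; this text tells all that it offers. Calls block until the motion is done:
- manip.move_to(position, orientation): joint-space move of the TCP to a pose.
- manip.servo_line(position, orientation=None, rate=0.15): straight line of the TCP; orientation=None keeps the orientation; rate is the mean speed in m/s.
- manip.set_joints(angles): joint-space move.
- manip.command_gripper(opening, f_grip=None): finger opening in m; f_grip is the grip in N (None keeps the last); returns when the fingers have stopped.
- manip.hold(seconds).
- manip.solve_ik(position, orientation): joint angles nearest the present ones, or None.
- manip.camera(name): name is "scene" or "top" or "wrist"; returns a dict with "image" (384x512x3 uint8, red, green, blue), "fx", "fy", "cx", "cy" (pixels), "cam_to_world" (4x4, takes a point from camera to world coordinates); the wrist camera has in their place "mount" (4x4, takes a point from camera to tool coordinates, whose origin is the TCP and whose axes are the tool frame's). Camera axes: x right, y down, z forward; pixel columns grow to the right and rows downward; lengths in m; the calibration is good to about 2 mm. The wrist camera is an equidistant fisheye: a pixel r from the principal point sees the ray r / f radians off the axis. A picture is of the moment at which its call begins: read the wrist's pose just before it. There is no depth.
A pose or a line that the arm cannot do raises manip.IKError and nothing moves.
- manip.sign_off(): hands the job in, once; it reports no verdict.
Readings, each from a call of its own:
- manip.get_time(): time.
- manip.get_joint_positions(): joint angles.
- manip.get_joint_vel(): joint speeds.
- manip.get_tau(): joint torques, N m.
- manip.get_position(): TCP position.
- manip.get_ee_rot(): TCP orientation.
- manip.get_contact_force(): force on the tool from outside, world axes, zero at the start.
- manip.get_torque(): the same for the moment, N m.
- manip.get_width(): finger opening in m.
Only numpy, scipy, OpenCV 4.12 (cv2) and the standard library are available. Lean on these libraries where they do the work, as an engineer would, in place of code of your own. Each camera call takes 0.05 s, during which the arm holds its last target.

## Working session

There is one attempt and no reset: what is moved stays moved. The work goes in short steps, each a Python script; the robot and the scene stay as the last script left them, time stands still between calls to the robot, and variables do not carry over. Pictures are saved under pics/ and viewed, and the job is handed in when it is done.

```bash
mkdir -p pics
python3 - <<'E'
from rig import manip
import cv2,numpy as np
for n in ["scene","top","wrist"]:
    c=manip.camera(n); cv2.imwrite(f"pics/{n}0.png",c["image"][:,:,::-1])
    print(n,c["fx"],c["cx"],c["cy"],np.round(c.get("cam_to_world",c.get("mount")),4).tolist())
print(manip.get_time(),manip.get_position(),manip.get_ee_rot(),manip.get_width())
E
```

```text
scene 357.5111160195281 254.41649113196735 196.69397218226538 [[-0.2008, 0.6243, -0.7549, 1.2067], [0.9795, 0.1168, -0.164, 0.18], [-0.0142, -0.7724, -0.635, 0.6336], [0.0, 0.0, 0.0, 1.0]]
top 452.47137004187283 249.23012978669192 192.67209862014943 [[0.0149, -0.9914, 0.1297, 0.4214], [-0.9999, -0.0157, -0.0055, 0.0578], [0.0075, -0.1296, -0.9915, 1.3015], [0.0, 0.0, 0.0, 1.0]]
wrist 297.3186396354542 253.3971533580177 191.57318637344645 [[0.0001, -0.2688, 0.9632, -0.1219], [1.0, 0.0001, -0.0, -0.0005], [-0.0001, 0.9632, 0.2688, -0.0687], [0.0, 0.0, 0.0, 1.0]]
0.15 [0.1616299  0.60332476 0.25269714] [ 0.20455461  1.56119442 -0.2064854 ] 0.0853749243013822
```

View pics/scene0.png

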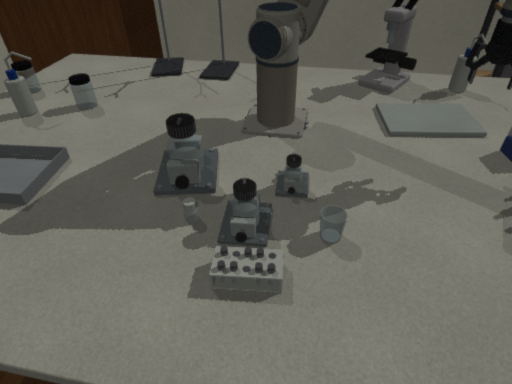

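View pics/top0.png

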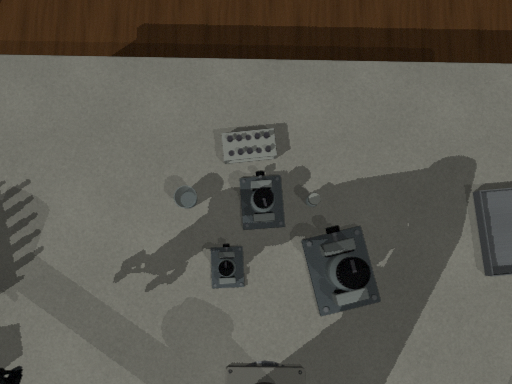

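View pics/wrist0.png

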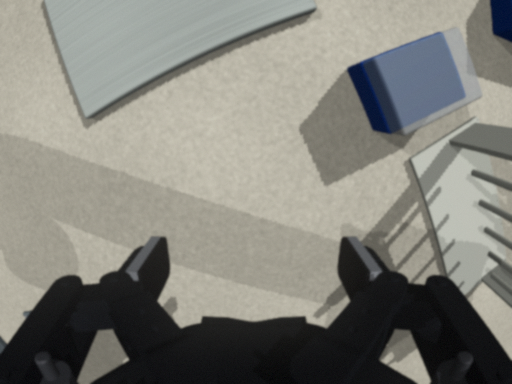

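The three vices are at top pixels (262,203), (227,267) and (342,270). By scale (about 345 px/m) the middle one (262,203), roughly 45x53 px, fits 150x120 mm. I'll enlarge it to check.

```bash
cat > h.py <<'E'
from rig import manip
import cv2,numpy as np
from scipy.spatial.transform import Rotation as R
def px2w(c,u,v,z):
    T=np.array(c["cam_to_world"]); d=T[:3,:3]@np.array([(u-c["cx"])/c["fx"],(v-c["cy"])/c["fy"],1]); o=T[:3,3]
    return o+d*(z-o[2])/d[2]
E
python3 - <<'E'
from h import *
a=cv2.imread("pics/top0.png")[163:243,222:322]; cv2.imwrite("pics/topc.png",cv2.resize(a,None,fx=7,fy=7,interpolation=cv2.INTER_CUBIC))
a=cv2.imread("pics/scene0.png")[170:250,205:290]; cv2.imwrite("pics/scenec.png",cv2.resize(a,None,fx=7,fy=7,interpolation=cv2.INTER_CUBIC))
E
```

```text
(no output)
```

View pics/topc.png

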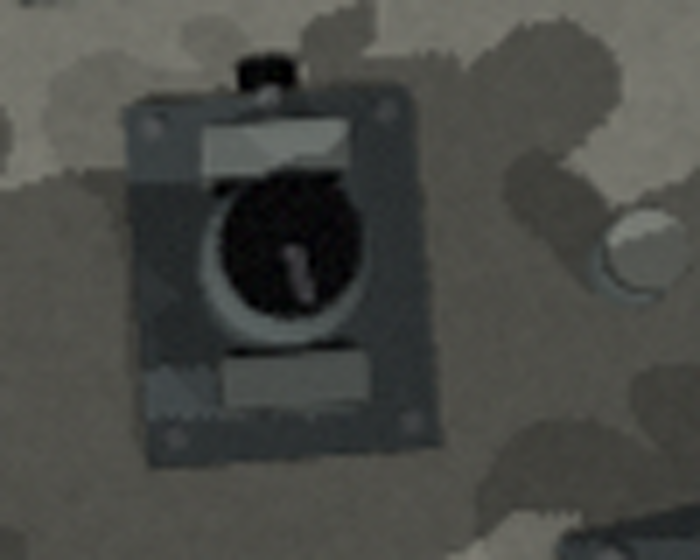

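View pics/scenec.png

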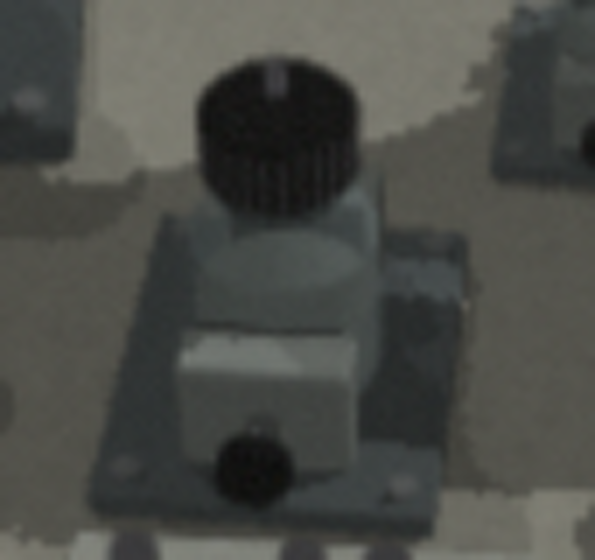

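Run:
```python
from h import *
c=manip.camera("top"); s=manip.camera("scene")
f=lambda x,y:(x/7+222-.43,y/7+163-.43)
P=[px2w(c,*f(*p),.012) for p in [(128,105),(410,88),(440,445),(150,467)]]
print(np.round(P,4), [np.linalg.norm(P[i]-P[(i+1)%4]).round(4) for i in range(4)], np.mean(P,0))
for z in(.124,.126): 
  print(px2w(c,*f(291,247),z), px2w(c,*f(308,302),z))
  print(px2w(s,278/7+205-.43,112/7+170-.43,z),px2w(s,275/7+205-.43,62/7+170-.43,z))
print([px2w(c,*f(x,247),.126) for x in(220,362)])
```

```text
[[ 0.6336  0.0783  0.012 ]
 [ 0.6426 -0.038   0.012 ]
 [ 0.4955 -0.0511  0.012 ]
 [ 0.4848  0.0667  0.012 ]] [np.float64(0.1166), np.float64(0.1476), np.float64(0.1183), np.float64(0.1492)] [0.5641219  0.01399639 0.012     ]
[0.56229431 0.01454898 0.124     ] [0.54170193 0.0079707  0.124     ]
[0.56511488 0.01689935 0.124     ] [0.53798481 0.00966261 0.124     ]
[0.56205501 0.01462237 0.126     ] [0.54149761 0.00805526 0.126     ]
[0.5676329  0.01753933 0.126     ] [0.54060932 0.010331   0.126     ]
[array([0.5616361 , 0.04116339, 0.126     ]), array([ 0.56247406, -0.01192765,  0.126     ])]
```

```bash
cat >> h.py <<'E'
def ori(th):
    x=np.array([0,0,-1.]);y=np.array([np.cos(th),np.sin(th),0]);return R.from_matrix(np.c_[x,y,np.cross(x,y)]).as_rotvec()
def yaw():
    m=R.from_rotvec(manip.get_ee_rot()).as_matrix(); return np.arctan2(m[1,1],m[0,1])
E
python3 - <<'E'
from h import *
print(yaw())
for d in range(-180,180,30):
    for z in(.25,.117):
        q=manip.solve_ik([.563,.0145,z],ori(np.radians(d))); print(d,z,None if q is None else np.round(q,3))
E
```

```text
1.3090206787750107
-180 0.25 None
-180 0.117 None
-150 0.25 None
-150 0.117 None
-120 0.25 [0.005 0.337 1.771 0.    1.033 2.099]
-120 0.117 [0.005 0.526 1.85  0.    0.766 2.099]
-90 0.25 [ 0.005  0.337  1.771 -0.     1.033  1.575]
-90 0.117 [ 0.005  0.526  1.85  -0.     0.766  1.575]
-60 0.25 [ 0.005  0.337  1.771 -0.     1.033  1.052]
-60 0.117 [ 0.005  0.526  1.85  -0.     0.766  1.052]
-30 0.25 [0.005 0.337 1.771 0.    1.033 0.528]
-30 0.117 [ 0.005  0.526  1.85  -0.     0.766  0.528]
0 0.25 [ 0.005  0.337  1.771 -0.     1.033  0.005]
0 0.117 [ 0.005  0.526  1.85  -0.     0.766  0.005]
30 0.25 [ 0.005  0.337  1.771  0.     1.033 -0.519]
30 0.117 [ 0.005  0.526  1.85   0.     0.766 -0.519]
60 0.25 [ 0.005  0.337  1.771 -0.     1.033 -1.043]
60 0.117 [ 0.005  0.526  1.85  -0.     0.766 -1.043]
90 0.25 [ 0.005  0.337  1.771 -0.     1.033 -1.566]
90 0.117 [ 0.005  0.526  1.85  -0.     0.766 -1.566]
120 0.25 [ 0.005  0.337  1.771 -0.     1.033 -2.09 ]
120 0.117 [ 0.005  0.526  1.85  -0.     0.766 -2.09 ]
150 0.25 None
150 0.117 None
```

Run:
```python
from h import *
manip.move_to([.563,.0145,.24],ori(2.3))
p=manip.get_position(); r=manip.get_ee_rot(); c=manip.camera("wrist")
cv2.imwrite("pics/w1.png",c["image"][:,:,::-1])
M=np.array(c["mount"]);A=R.from_rotvec(r).as_matrix()
# predicted pixel of cap centre
for P in([.563,.0145,.126],[.5427,.008,.126]):
    t=A.T@(np.array(P)-p); q=np.linalg.inv(M)@np.r_[t,1]
    th=np.arctan2(np.hypot(q[0],q[1]),q[2]); k=c["fx"]*th/np.hypot(q[0],q[1]); print(c["cx"]+k*q[0],c["cy"]+k*q[1])
print(p,yaw(),manip.get_time(),manip.get_contact_force(),manip.get_torque())
```

```text
252.6207973804736 194.51157041725682
263.3308254765891 171.4321948048033
[0.56306912 0.01505223 0.24004865] 2.3007845030660725 2.825 [-0.77322333 -0.26984963  0.68392518] [ 0.04154851  0.01646867 -0.02515858]
```

View pics/w1.png

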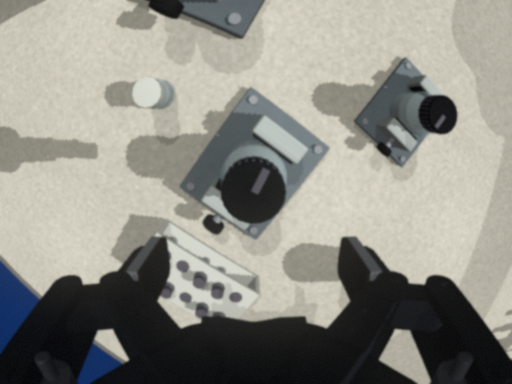

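Run:
```python
from h import *
a=cv2.imread("pics/w1.png")[145:235,205:305]; cv2.imwrite("pics/w1c.png",cv2.resize(np.clip(a.astype(float)*1.5,0,255).astype('uint8'),None,fx=6,fy=6,interpolation=cv2.INTER_CUBIC))
```

```text
(no output)
```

View pics/w1c.png

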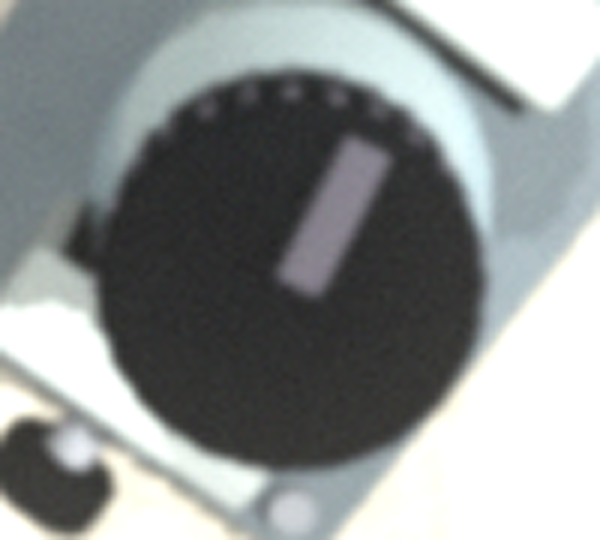

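Run:
```python
from h import *
C=[.562,.0143]
manip.move_to(C+[.17],ori(2.3))
manip.servo_line(C+[.117],rate=.08)
print(manip.get_contact_force(),manip.get_torque(),manip.get_time())
manip.command_gripper(.05,f_grip=30)
print(manip.get_width(),manip.get_contact_force(),manip.get_torque(),manip.get_position(),manip.get_time())
c=manip.camera("wrist"); cv2.imwrite("pics/w2.png",c["image"][:,:,::-1])
c=manip.camera("scene"); cv2.imwrite("pics/s2.png",cv2.resize(c["image"][150:270,190:350,::-1],None,fx=4,fy=4))
```

```text
[ 0.04175297  0.6761495  -0.1043568 ] [0.01287487 0.00174936 0.0250609 ] 4.025
0.05308838307463335 [-0.79372458 -1.68283845  4.86690443] [-0.32175222  0.06037318  0.00427222] [0.56251356 0.01409915 0.11771281] 4.4167
```

View pics/w2.png

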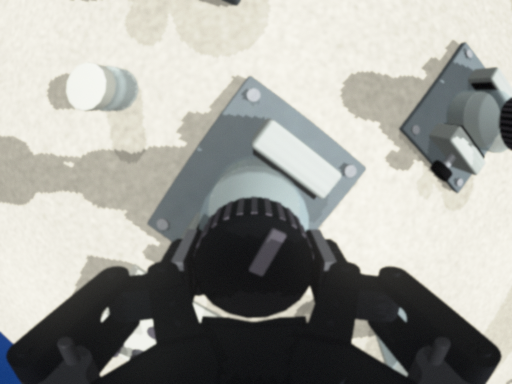

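View pics/s2.png

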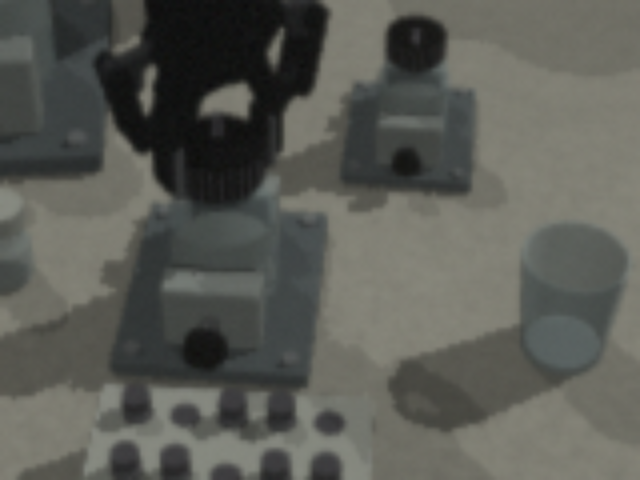

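Run:
```python
from h import *
manip.command_gripper(.045,f_grip=70)
C=[.562,.0143]; z0=.117; y0=2.3; y=y0
T0=manip.get_torque()[2]
print(manip.get_contact_force().round(2),manip.get_torque().round(3))
for i in range(8):
    y-=.12
    manip.move_to(C+[z0-.00095*(y0-y)],ori(y))
    t=manip.get_torque();f=manip.get_contact_force()
    print(round(y,3),round(yaw(),3),f.round(1),t.round(3),round(manip.get_width(),4),round(manip.get_time(),2))
    if abs(t[2])>.5 or np.linalg.norm(f)>30: print("STOP");break
c=manip.camera("wrist"); cv2.imwrite("pics/w3.png",c["image"][:,:,::-1])
```

```text
[-0.98 -2.32  7.67] [-0.372  0.197  0.074]
2.18 2.179 [-1.1 -2.9  8. ] [-0.353  0.23  -0.117] 0.0519 4.98
2.06 2.059 [-1.  -2.3  7.1] [-0.334  0.164 -0.109] 0.0522 5.23
1.94 1.939 [-1.  -2.3  8.3] [-0.381  0.18  -0.152] 0.0518 5.48
1.82 1.819 [-1.  -2.1  7.4] [-0.387  0.16  -0.126] 0.0518 5.73
1.7 1.699 [-0.8 -2.   7.7] [-0.409  0.127 -0.16 ] 0.0521 5.98
1.58 1.579 [-0.7 -2.9  8.3] [-0.442  0.18  -0.083] 0.0521 6.23
1.46 1.459 [-0.6 -2.7  7.6] [-0.406  0.174 -0.141] 0.0521 6.48
1.34 1.339 [-0.8 -2.   8.5] [-0.44   0.172 -0.126] 0.0522 6.73
```

View pics/w3.png

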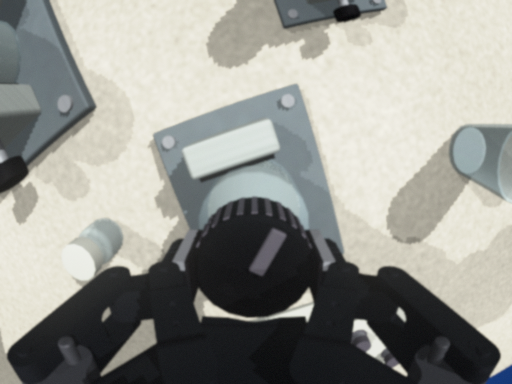

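The cap turns with the gripper: the rib is still at (268,252), as before, and the torque is about the thread drag. I'll carry on to the stop.

Run:
```python
from h import *
C=[.562,.0143]; z0=.117; y0=2.3; y=1.34
while y>-2.45:
    y-=.06
    manip.move_to(C+[z0-.00095*(y0-y)],ori(y))
    t=manip.get_torque();f=manip.get_contact_force()
    if int(round((1.34-y)/.06))%5==0 or abs(t[2])>.22: print(round(y,3),round(yaw(),4),f.round(1),t.round(3),round(manip.get_joint_positions()[5],4),round(manip.get_time(),2))
    if abs(t[2])>.6 or np.linalg.norm(f)>30: print("STOP");break
c=manip.camera("wrist"); cv2.imwrite("pics/w4.png",c["image"][:,:,::-1])
```

```text
1.04 1.0395 [-1.7 -1.8  8. ] [-0.515  0.22  -0.098] -1.0352 8.03
0.74 0.7395 [-0.8 -3.6  8.5] [-0.491  0.248 -0.108] -0.7352 9.28
0.44 0.4394 [-0.5 -3.3  7.8] [-0.47   0.168 -0.118] -0.4352 10.53
0.14 0.1394 [-1.6 -2.7  8.2] [-0.546  0.246 -0.087] -0.1352 11.78
-0.16 -0.1605 [-0.8 -2.1  8. ] [-0.453  0.287 -0.143] 0.1648 13.03
-0.46 -0.4605 [-1.2 -2.3  8. ] [-0.432  0.276 -0.181] 0.4647 14.28
-0.76 -0.7605 [-2.  -3.   7.9] [-0.504  0.259 -0.153] 0.7647 15.53
-1.06 -1.0567 [-0.9 -2.1  8.2] [-0.318  0.271  1.278] 1.0625 16.78
STOP
```

View pics/w4.png

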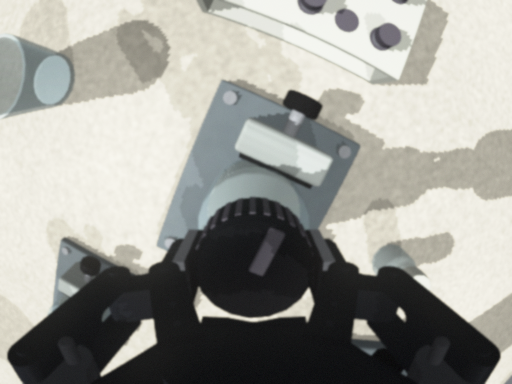

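Stop reached: the moment jumped to 1.3 N m after 3.36 rad. The rib (267,251) hasn't slipped in the grip. Next I'll unwind in small steps to find the zero-torque point.

Run:
```python
from h import *
C=[.562,.0143]; z0=.117; y0=2.3; y=-1.06
def rd(n=6):
    L=[]
    for _ in range(n): manip.hold(.03);L.append(manip.get_torque()[2])
    return np.mean(L)
print(round(yaw(),4),rd())
for i in range(10):
    y+=.012
    manip.move_to(C+[z0-.00095*(y0-y)],ori(y))
    print(round(y,3),round(yaw(),4),rd().round(3),round(manip.get_time(),2))
```

```text
-1.0566 1.2281097809650743
-1.048 -1.0455 0.848 17.48
-1.036 -1.0347 0.458 17.93
-1.024 -1.0237 0.065 18.38
-1.012 -1.0121 -0.073 18.83
-1.0 -1.0001 -0.061 19.28
-0.988 -0.9881 -0.061 19.73
-0.976 -0.9761 -0.07 20.18
-0.964 -0.9642 -0.079 20.63
-0.952 -0.9522 -0.078 21.08
-0.94 -0.9401 -0.089 21.53
```

Run:
```python
from h import *
C=[.562,.0143]; z0=.117; y0=2.3; y=-.94; Y=-1.02+np.pi/2
for y in np.linspace(-.94,Y,9)[1:]:
    manip.move_to(C+[z0-.00095*(y0-y)],ori(y))
    print(round(y,3),round(yaw(),4),manip.get_contact_force().round(1),manip.get_torque().round(3),round(manip.get_time(),2))
manip.hold(.3)
print(yaw(),manip.get_width())
c=manip.camera("wrist"); cv2.imwrite("pics/w5.png",c["image"][:,:,::-1])
cs=[cv2.resize(cv2.imread(f"pics/w{k}.png")[185:325,185:325],None,fx=2.8,fy=2.8,interpolation=cv2.INTER_CUBIC) for k in(4,5)]
cv2.imwrite("pics/cmp.png",np.hstack(cs))
c=manip.camera("top"); cv2.imwrite("pics/t5.png",c["image"][:,:,::-1])
```

```text
-0.754 -0.7528 [-1.5 -2.6  8.4] [-0.455  0.28   0.063] 21.83
-0.567 -0.5665 [-1.7 -3.3  8.5] [-0.453  0.291  0.094] 22.13
-0.381 -0.3801 [-1.2 -2.6  8.5] [-0.446  0.22   0.065] 22.43
-0.195 -0.1938 [-1.4 -3.2  6.9] [-0.473  0.3    0.111] 22.73
-0.008 -0.0074 [-1.9 -2.7  8.1] [-0.43   0.282  0.14 ] 23.03
0.178 0.1789 [-0.5 -2.9  8.6] [-0.405  0.254  0.082] 23.33
0.364 0.3653 [-1.5 -2.9  8.8] [-0.475  0.203  0.135] 23.63
0.551 0.5516 [-1.6 -3.3  7.8] [-0.504  0.251  0.122] 23.93
0.5512014321938786 0.05250300087790817
```

View pics/cmp.png

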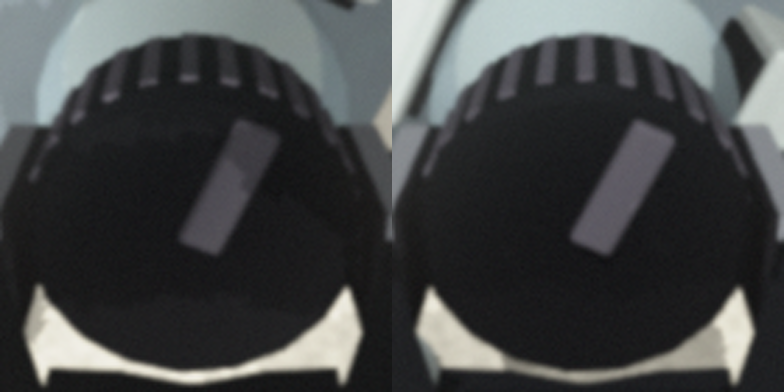

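View pics/t5.png

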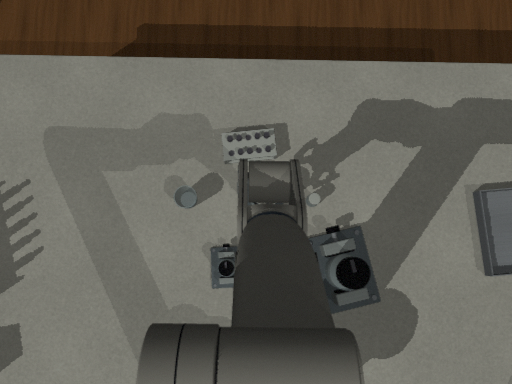

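Run:
```python
from h import *
for k in(2,3,4,5):
    g=cv2.cvtColor(cv2.imread(f"pics/w{k}.png"),cv2.COLOR_BGR2GRAY)[222:285,240:295]
    g=cv2.resize(g,None,fx=6,fy=6,interpolation=cv2.INTER_CUBIC)
    for th in(45,55):
        cs,_=cv2.findContours((g>th).astype('uint8'),cv2.RETR_EXTERNAL,cv2.CHAIN_APPROX_NONE)
        b=[c for c in cs if cv2.pointPolygonTest(c,((262-240)*6,(265-222)*6),False)>0]
        if b: print(k,th,[np.round(x,2) for x in cv2.minAreaRect(b[0])])
```

```text
2 45 [array([170.53, 181.54]), array([111.93, 309.09]), np.float64(28.85)]
2 55 [array([170.14, 182.03]), array([105.58, 303.44]), np.float64(29.15)]
3 45 [array([168.49, 180.34]), array([109.81, 307.86]), np.float64(29.33)]
3 55 [array([168.5 , 180.56]), array([104.1 , 302.26]), np.float64(29.35)]
4 45 [array([159.7, 181.6]), array([102.86, 298.29]), np.float64(26.57)]
4 55 [array([159.89, 182.84]), array([ 94.27, 290.26]), np.float64(25.91)]
5 45 [array([165.64, 180.17]), array([109.26, 308.89]), np.float64(28.8)]
5 55 [array([165.4 , 180.49]), array([103.35, 303.41]), np.float64(28.95)]
```

The comparison backs this up. From the stop to now the gripper turned 1.608 rad, less the 0.038–0.05 rad of grip wind-up seen at the rib, so the cap turned about 1.565 rad (target 1.571). The beaker (187,198), vial (314,199) and rack (249,145) are where they were at the start.

Run:
```python
from h import *
print(yaw(),manip.get_width(),manip.get_contact_force(),manip.get_time()); print(manip.sign_off())
```

```text
0.5511935639945196 0.05194248617499768 [-0.80235784 -2.48443831  8.32052796] 24.3333
the job is handed in; nothing more can be done
None
```

The cap on the middle vice (base measured at about 148 x 117 mm) is screwed down to its stop and backed off a quarter turn. I handed the job in at 24.3 s with the gripper still holding the cap at 70 N.

- **Screwing down:** I turned the cap clockwise in one grip. It met the hard stop after about 3.32 rad, where the moment jumped from roughly the thread drag to about 1.3 N m. Unwinding in small steps put the stop at gripper yaw −1.02.
- **Backing off:** I turned it back 1.571 rad from that point, to yaw 0.551. The rib in the wrist picture gives about 1.565 rad for the cap itself, which agrees to within about 0.01 rad.
- **Other checks:** The wrist force read about 10 N or less at every reading I printed. In the last top picture, the beaker, vial and rack stand where they began.
- **One disagreement:** The moment reading about the vertical had an unexplained offset. The drag while screwing down read about −0.12 N m, the opposite sign to the stop. I therefore relied on the jump and its slope, not the absolute values.

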